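Unlatch the swing-out tool tray and put the long spanner home

ROBOT

A 7-joint arm with a two-finger parallel gripper is mounted at the origin on a cart in front of the work surface, level with it; the furniture and walls round the work are solid. World frame = base frame: x ahead of the robot, y to its left, z up, the work surface at z = 0. Lengths are in m, angles in rad, forces in N, time in s.
With the tool pointing down it reaches from about 0.35 to 0.9 m from the base axis. Payload 7.2 kg.
Tool frame: the origin (TCP) lies midway between the tips of the shut fingers; the grasp point (between the pads) lies 19 mm behind it; y points along the fingers, x is the direction in which the jaws open and shut, and the axes are right-handed (so a half turn about y gives the same grasp; the last joint's range is limited). The gripper opens to 85 mm and grips with 20 to 120 N. Pads are 22 mm wide; open, the fingers measure 114 mm over their backs; the gripper's body (76 mm by 85 mm) begins 54 mm behind the grasp point. The pads swing forward as they close: fully open they stand 13 mm farther back than shut.
Start: joints at [1.124, 0.411, -0.013, 1.596, 0.006, 1.134, -0.082], TCP at [0.231, -0.581, 0.231] pointing down, gripper open.
Joint ranges: [-2.95, 2.95], [-0.29, 1.99], [-1.47, 1.44], [0.14, 2.54], [-1.03, 4.17], [0.13, 1.85], [-2.86, 2.86]. Speed limits (rad/s): [2.39, 2.39, 3.01, 3.01, 3.14, 3.14, 3.14].

INTERFACE

Orientations are given as [roll, pitch, yaw] about the fixed x, y, z axes, in that order (R = Rz(yaw) Ry(pitch) Rx(roll)).
In Python, from rig import bot, eyes, sign_off gives the robot as it stands.
- The arm moves only by the tool jog_arm, never from a script. Its argument "deltas" is a list of rows, each an object with "linear": the shift along the tool's x, y, z in mm, a list of three; "delta_rot": the turn, a rotation vector about the tool's x, y, z in degrees, a list of three; "grip": the finger opening in mm, from 0 to 85.4. A call has 1 to 10 rows; each row shifts and turns the pose as measured when the row begins, along the tool's axes as they then stand; what a row does not reach is not made up. A row lasts 1/8 s, in which the tool goes at most 62.5 mm and 10.7 degrees, less where a joint would pass 70% of its speed; a pose out of reach is approached as far as the arm can. A call with a gripper value outside its range is refused whole. The fingers move at their own pace and stop on an object; "grip_force" is the grip in N (left out, the last holds). Time passes only in rows, so rows that do not move let the fingers close. It gives the time, the measured TCP pose, the force and the opening at its end, in the units of the state.
- bot.state(): the state, without advancing time (a new reading comes with each control period).
- eyes.get_image(name): name is "scene" or "top" or "wrist"; returns a dict with "image" (480x640x3 uint8, blue, green, red), "K" (3x3 intrinsics, pixels), "R" (3x3) and "t" (3): a world point X has camera coordinates R X + t. Camera axes: x right, y down, z forward; pixel columns grow to the right and rows downward; lengths in m; the calibration is good to about 2 mm. The wrist camera is an equidistant fisheye: a pixel r from the principal point sees the ray r / f radians off the axis. A picture is of the moment at which its call begins. There is no depth.
- sign_off(): hands the job in, once; it reports no verdict.
Trained networks look in a picture, given as the dict that the camera call returned (one of the last four; its "shot" number tells which), for a name from the list of things; names that differ only in an ending like _2 or _b are one class to them, and where a whole thing is asked for, a point or a joint stands for the part that bears it (a point fixed in the world has none). Each returns a list of dicts, best first, with "p" (0 to 1); they miss things now and then, are a little off and sometimes report something else, mostly with a low value. They report only what shows in the picture. A call takes as long as a camera call. They do not tell look-alikes from the thing itself.
- eyes.search_frame(picture, query): "bbox" ([left, top, right, bottom] as shares, 0 to 1, of the picture: columns of its width, rows of its height, round what is visible of it).
- eyes.trace(picture, query): "mask" (480x640 bool, what is visible of it) and "bbox" ([left, top, right, bottom] as shares, 0 to 1, of the picture: columns of its width, rows of its height, round what is visible of it).
- eyes.spot_point(picture, query): "location" ([column, row] as shares, 0 to 1, of the picture: columns of its width, rows of its height: a listed point, or the origin of a listed thing).
The state is a dict: "time_s": time; "joints": joint angles; "joint_velocities": joint speeds; "effort": joint torques, N m; "tcp_pos": TCP position; "ee_rot": TCP orientation; "force": force on the tool from outside, world axes, zero at the start; "wrist_torque": the same for the moment, N m; "width": finger opening in m.
Only numpy, scipy, OpenCV 4.12 (cv2) and the standard library are available. Lean on these libraries where they do the work, as an engineer would, in place of code of your own. Each camera call takes 0.05 s, during which the arm holds its last target.

TASK

Lift the latch bar on the front of the little tool cupboard out of its catch, and swing the gate wide open (about a right angle) so that the tray on its back comes out from under the roof. Then lay the longer of the two spanners flat in the cut-out of the tray that has its outline, fully down, and leave the gate open. The shorter spanner is still needed: leave it where it lies.

Things in the scene. Friction and masses are not known exactly. Their poses are not given: they have to be found in the camera images.
- dock: fixed low white tool cupboard, 286 mm wide, 145 mm deep, roof 84 mm high, open in front where the gate closes it. Origin on the worktop, under the gate's hinge axis at its left front corner; x into the cupboard, -y along the shut gate from hinge to catch. The catch is 241 mm from the hinge axis; its lip, in front of the bar's end, is 71 mm high
- gate (a joint): aluminium gate, top 79 mm above the worktop, 10 mm thick, 219 mm long, vertical hinge axis through point gate_hinge. 0 = shut; grows to 1.6 rad as its free end swings out toward the robot (clockwise from above). Stays where it is left (friction 0.06 N m). The latch holds it at 0 (play 0.02 rad)
- latch (a joint): steel gravity latch bar, 208 mm long, 12 mm high, 8 mm thick, level along the gate's front. 0 = level, its end down behind the catch's lip; grows to 0.4 rad as the free end is lifted. Above about 0.1 rad it clears the lip and the gate can swing; let go, it falls back to 0 by its own weight (0.16 kg)
- gate_hinge (a point): fixed point on the gate's vertical hinge axis, 45 mm above the worktop; axes as the cupboard's (x into the cupboard, -y along the shut gate toward the catch)
- latch_pivot (a point): pivot of the latch bar on the gate's front: 45 mm from the hinge axis along the gate, 11.5 mm in front of the gate's mid-plane, 60 mm above the worktop. Turns with the gate (x: normal to the gate, from its front toward the tray; -y: along the gate, away from the hinge). Lifting turns the bar about -x
- thumb_piece (a point): grip point on the thumb piece, an upright steel plate on the latch bar, 10 mm thick (its x, normal to the gate), 30 mm wide (its y). It is 14 mm below the plate's top and, with the bar level, 120 mm from the pivot away from the hinge and 60 mm above it (120 mm above the worktop). Fingers have room on both faces down to 90 mm above the worktop
- long_cavity (a point): home of the long spanner's centre in the tray on the gate's back: 85 mm behind the gate's mid-plane, 100 mm along it from the hinge, 31 mm above the worktop. x away from the gate, y along the cut-out. Cut-out 6 mm deep (floor 28, tray top 34 mm above the worktop), 165 mm long: two 30 mm wide end pockets and a 12 mm slot; the same at both ends, either way round fits
- short_cavity (a point): middle of the other, shorter cut-out (129 mm), 35 mm behind the gate's mid-plane: not for the long spanner. A finger groove 44 mm wide crosses the whole tray and both cut-outs at their middle, its floor 18 mm above the worktop, so fingers holding the middle of a spanner can go down into it. Both cut-outs are under the roof while the gate is shut
- spanner_long_centre (a point): centre of the long open-ended steel spanner lying flat on the worktop: 160 mm long (its y), heads 26 mm wide and 6 mm thick, shank 8 mm wide (its x) and 5 mm thick, 68 g. Grip the shank at its middle, fingers across it. The point is 3 mm above its underside
- spanner_short_centre (a point): centre of the short spanner of the same kind, 125 mm long (its y), heads 20 mm wide, 6 mm thick, lying flat on the worktop beside the long one (the two may be either way round); it stays there
There are look-alikes about, which are no part of the job. What is shaped like the part that bears spanner_long_centre but orange or pink is not meant.

How it is judged:
On the way, in this order (a step that is already met when the one before it is completed fails the run):
1. the latch bar is lifted out of its catch while the gate is still (nearly) shut (value of joint latch above 0.08 rad and value of joint gate below 0.15 rad), for 0.02 s.
2. the gate is swung wide open (value of joint gate above 1.35 rad), for 0.2 s.
At the end, for the whole second after the job is handed in: the gate stands open by more than 1.35 rad; the long spanner lies flat in its own cut-out: centre within 6 mm sideways and 2.5 mm in height of its home point, along the cut-out within 0.08 rad, level within 0.05 rad (value of joint gate above 1.35 rad and horizontal distance between spanner_long_centre and long_cavity below 0.006 m and z of spanner_long_centre in the frame of long_cavity between -0.0025 and 0.0025 m and angle between the y axis of spanner_long_centre and the y axis of long_cavity, either way round below 0.08 rad and angle between spanner_long_centre's own z axis and vertical below 0.05 rad); the robot touches nothing.
It fails at once if the short spanner is moved by more than 40 mm (distance of spanner_short_centre from where it was at the start of the episode above 0.04 m).
It also fails if it takes over 62 s, if anything falls off the work surface, if the arm or the gripper's body presses on something with over 40 N, if the wrist force passes 120 N, or if a joint passes its speed limit or range.

## Working session

There is one attempt and no reset: what is moved stays moved. The work goes in short steps, Python scripts to look and compute and a tool call to move; the robot and the scene stay as the last step left them, time stands still between calls to the robot, and variables do not carry over. Pictures are saved under pics/ and viewed, and the job is handed in when it is done.

Besides the shell and the picture viewer there is one more tool, called after ">>>" as name(argument=value, ...) on one line, values as JSON. jog_arm: Moves the arm, as the interface text tells. Its arguments: {"type":"object","properties":{"deltas":{"type":"array"},"grip_force":{"type":"number"}},"required":["deltas"]}

```bash
ls; mkdir -p pics
cat > h.py <<'E'
import numpy as np, cv2
from scipy.spatial.transform import Rotation as Ro
from rig import bot, eyes
def R_tool(s=None):
    s=s or bot.state(); return Ro.from_euler('xyz',s['ee_rot']).as_matrix()
def proj(p,X):
    c=p['R']@np.asarray(X,float)+np.ravel(p['t']); q=p['K']@c; return q[:2]/q[2]
def ray(p,uv):
    d=np.linalg.inv(p['K'])@np.array([uv[0],uv[1],1.]); R=np.array(p['R']);
    return -R.T@np.ravel(p['t']), R.T@d
def at_z(p,uv,z):
    o,d=ray(p,uv); return o+d*(z-o[2])/d[2]
def tri(ps,uvs):
    A=np.zeros((3,3));b=np.zeros(3)
    for p,uv in zip(ps,uvs):
        o,d=ray(p,uv); d=d/np.linalg.norm(d); M=np.eye(3)-np.outer(d,d);A+=M;b+=M@o
    return np.linalg.solve(A,b)
E
python3 - <<'E'
from h import *
s=bot.state();print({k:np.round(v,3) for k,v in s.items()})
for n in ["scene","top","wrist"]:
    p=eyes.get_image(n); cv2.imwrite(f"pics/{n}0.png",p['image'])
    print(n,np.round(p['K'],1).tolist(),np.round(p['R'],3).tolist(),np.round(p['t'],3).tolist())
    for q in ["dock","gate_hinge","latch_pivot","thumb_piece","long_cavity","spanner_long_centre","spanner_short_centre"]:
        print(q,[(round(d['p'],2),np.round(np.array(d['location'])*[640,480],1).tolist()) for d in eyes.spot_point(p,q)[:4]])
E
```

```text
pics
{'time_s': np.float64(0.0), 'joints': array([ 1.124,  0.412, -0.013,  1.597,  0.006,  1.134, -0.082]), 'joint_velocities': array([-0.001,  0.   , -0.   ,  0.   , -0.001,  0.001, -0.   ]), 'effort': array([-1.0000e-03, -6.0062e+01,  6.8200e-01, -2.9941e+01,  1.4000e-02,
        1.0000e-02,  0.0000e+00]), 'tcp_pos': array([ 0.231, -0.58 ,  0.23 ]), 'ee_rot': array([-1.571,  0.002, -1.192]), 'force': array([0.178, 1.259, 0.024]), 'wrist_torque': array([-0.016, -0.038,  0.057]), 'width': np.float64(0.085)}
scene [[555.3, 0.0, 324.6], [0.0, 555.3, 230.1], [0.0, 0.0, 1.0]] [[-0.451, -0.893, -0.0], [-0.389, 0.197, -0.9], [0.804, -0.406, -0.436]] [0.48, 0.278, 0.922]
dock [(0.33, [424.1, 211.7])]
gate_hinge [(0.59, [415.3, 225.7])]
latch_pivot [(0.97, [429.5, 218.9])]
thumb_piece [(0.67, [466.2, 189.3])]
long_cavity [(0.58, [423.2, 210.7])]
spanner_long_centre [(0.85, [368.6, 296.0]), (0.83, [403.1, 270.1]), (0.76, [166.0, 347.2])]
spanner_short_centre [(0.59, [303.0, 306.4])]
top [[579.6, 0.0, 328.7], [0.0, 579.6, 230.5], [0.0, 0.0, 1.0]] [[0.014, -1.0, -0.016], [-0.997, -0.012, -0.074], [0.074, 0.017, -0.997]] [0.227, 0.603, 1.487]
dock [(0.56, [429.8, 219.4])]
gate_hinge [(0.8, [437.6, 218.7])]
latch_pivot [(0.67, [457.2, 219.1])]
thumb_piece [(0.78, [512.3, 216.8])]
long_cavity []
spanner_long_centre [(0.7, [341.9, 286.3]), (0.55, [392.7, 268.9])]
spanner_short_centre [(0.61, [280.0, 282.8])]
wrist [[371.6, 0.0, 323.4], [0.0, 371.6, 243.3], [0.0, 0.0, 1.0]] [[0.371, -0.929, 0.0], [-0.884, -0.353, 0.306], [-0.284, -0.114, -0.952]] [-0.625, -0.04, 0.379]
dock []
gate_hinge []
latch_pivot []
thumb_piece []
long_cavity []
spanner_long_centre []
spanner_short_centre []
```

View pics/scene0.png

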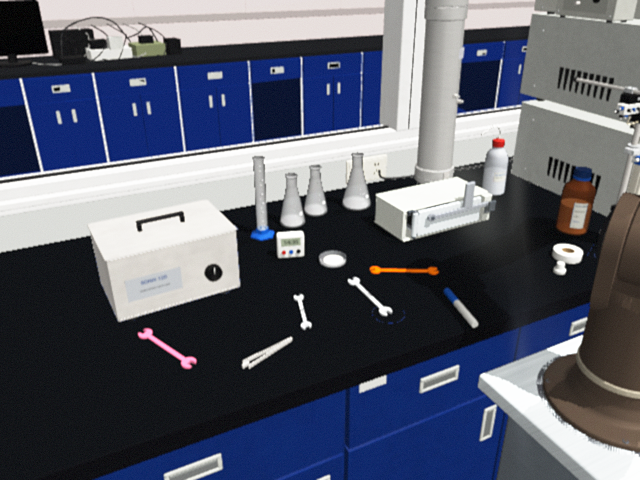

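View pics/top0.png

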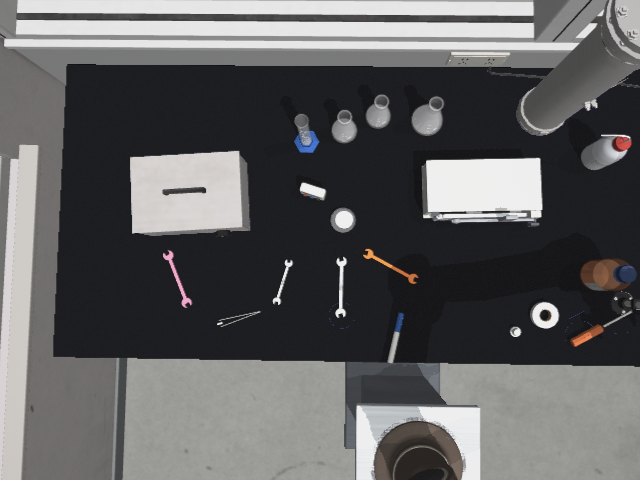

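The top view shows the long white spanner at about (341,287) and the short one at (283,282). The orange (392,267) and pink (178,280) ones are look-alikes. The cupboard is on the right, spanning columns 423–542. Next I'll measure positions.

Run:
```python
from h import *
P={n:eyes.get_image(n) for n in ["scene","top"]}
t,s=P['top'],P['scene']
for q,z in [("gate_hinge",.045),("latch_pivot",.06),("thumb_piece",.12)]:
    u={n:np.array(eyes.spot_point(P[n],q)[0]['location'])*[640,480] for n in P}
    print(q,np.round(tri([t,s],[u['top'],u['scene']]),4),np.round(at_z(t,u['top'],z),4),np.round(at_z(s,u['scene'],z),4))
for n in P:
  for q in ["spanner_long_centre","spanner_short_centre"]:
    for d in eyes.trace(P[n],q):
        ys,xs=np.nonzero(d['mask']); 
        pts=np.array([at_z(P[n],(a,b),.004)[:2] for a,b in zip(xs,ys)])
        r=cv2.minAreaRect(pts.astype(np.float32)*1000); c=pts.mean(0)
        w,v=np.linalg.eigh(np.cov(pts.T)); e=v[:,1]; pr=(pts-c)@e; mid=c+e*(pr.max()+pr.min())/2
        col=P[n]['image'][ys,xs].mean(0)
        print(n,q,round(d['p'],2),'mean',c.round(4),'rect',np.round(r[0],1),np.round(r[1],1),'axis',np.degrees(np.arctan2(e[1],e[0])).round(1),col.round())
for n,b in [("top",(400,140,560,240)),("scene",(360,170,510,250))]:
    x0,y0,x1,y1=b; im=cv2.resize(P[n]['image'][y0:y1,x0:x1],None,fx=5,fy=5,interpolation=cv2.INTER_CUBIC); cv2.imwrite(f"pics/{n}_crop1.png",im)
```

```text
Traceback (most recent call last):
IndexError: list index out of range
```

Run:
```python
from h import *
s=bot.state();R=R_tool(s);print(R.round(3))
```

```text
[[ 0.37   0.     0.929]
 [-0.929  0.     0.37 ]
 [ 0.    -1.     0.   ]]
```

```bash
cat > m.py <<'E'
from h import *
P={n:eyes.get_image(n) for n in ["scene","top"]}
t,s=P['top'],P['scene']
for q,z in [("gate_hinge",.045),("latch_pivot",.06),("thumb_piece",.12)]:
    u={}
    for n in P:
        r=eyes.spot_point(P[n],q)
        if r: u[n]=np.array(r[0]['location'])*[640,480]; print(q,n,np.round(at_z(P[n],u[n],z),4),round(r[0]['p'],2))
    if len(u)==2: print(q,'tri',np.round(tri([t,s],[u['top'],u['scene']]),4))
for n in P:
  for q in ["spanner_long_centre","spanner_short_centre"]:
    for d in eyes.trace(P[n],q):
        ys,xs=np.nonzero(d['mask']); 
        if len(xs)<10: continue
        pts=np.array([at_z(P[n],(a,b),.004)[:2] for a,b in zip(xs,ys)])
        r=cv2.minAreaRect(pts.astype(np.float32)*1000); c=pts.mean(0)
        w,v=np.linalg.eigh(np.cov(pts.T)); e=v[:,1]
        col=P[n]['image'][ys,xs].mean(0)
        print(n,q,round(d['p'],2),'mean',c.round(4),'rect',np.round(r[0],1),np.round(r[1],1),'axis',np.degrees(np.arctan2(e[1],e[0])).round(1),col.round())
for n,b in [("top",(400,140,560,240)),("scene",(360,170,510,250))]:
    x0,y0,x1,y1=b; im=cv2.resize(P[n]['image'][y0:y1,x0:x1],None,fx=5,fy=5,interpolation=cv2.INTER_CUBIC); cv2.imwrite(f"pics/{n}_crop1.png",im)
E
python3 m.py
```

```text
gate_hinge scene [ 0.6145 -0.0295  0.045 ] 0.93
gate_hinge top [ 0.6358 -0.0448  0.045 ] 0.56
gate_hinge tri [ 0.6372 -0.0469  0.0315]
latch_pivot scene [ 0.6297 -0.0836  0.06  ] 0.95
latch_pivot top [ 0.6213 -0.0834  0.06  ] 0.74
latch_pivot tri [ 0.6223 -0.0807  0.0637]
thumb_piece scene [ 0.6362 -0.2062  0.12  ] 0.67
thumb_piece top [ 0.6328 -0.2193  0.12  ] 0.9
thumb_piece tri [ 0.6365 -0.2146  0.119 ]
scene spanner_long_centre 0.74 mean [0.4614 0.6349] rect [464.5 636.1] [161.6  27.9] axis -157.0 [199. 157. 241.]
scene spanner_long_centre 0.73 mean [0.4418 0.2066] rect [447.6 206.6] [ 28.2 158.3] axis -179.9 [223. 223. 222.]
scene spanner_short_centre 0.54 mean [0.4455 0.3632] rect [457.8 358.3] [ 16.4 116.8] axis 162.6 [244. 245. 244.]
top spanner_long_centre 0.77 mean [0.4673 0.6334] rect [467.6 633.9] [154.3  27.3] axis -157.0 [181. 151. 213.]
top spanner_long_centre 0.75 mean [ 0.6435 -0.165 ] rect [ 643.1 -167.4] [ 30.4 257. ] axis 90.8 [164. 161. 160.]
top spanner_long_centre 0.51 mean [0.4556 0.2029] rect [453.2 202.6] [ 21.2 141.4] axis 179.4 [217. 216. 216.]
top spanner_long_centre 0.5 mean [0.5069 0.0672] rect [509.2  72.5] [143.3  22.4] axis 61.1 [ 68. 124. 196.]
top spanner_short_centre 0.5 mean [0.4635 0.3567] rect [463.1 356.2] [ 19.2 115.6] axis 163.1 [205. 204. 204.]
```

View pics/top_crop1.png

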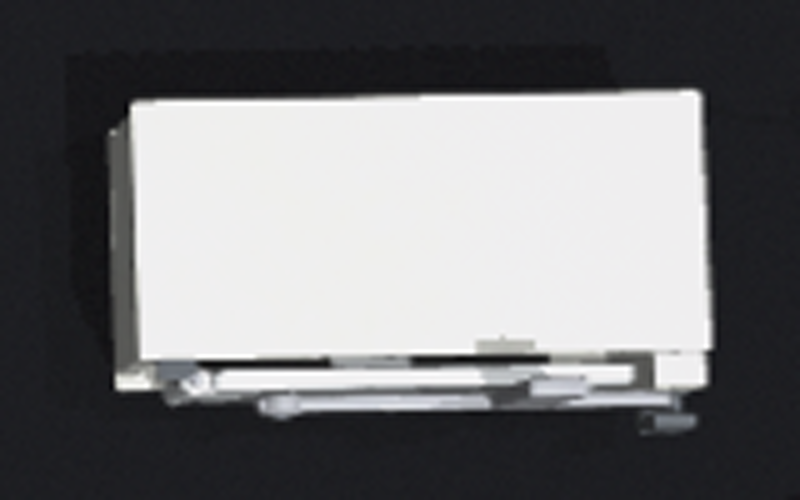

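View pics/scene_crop1.png

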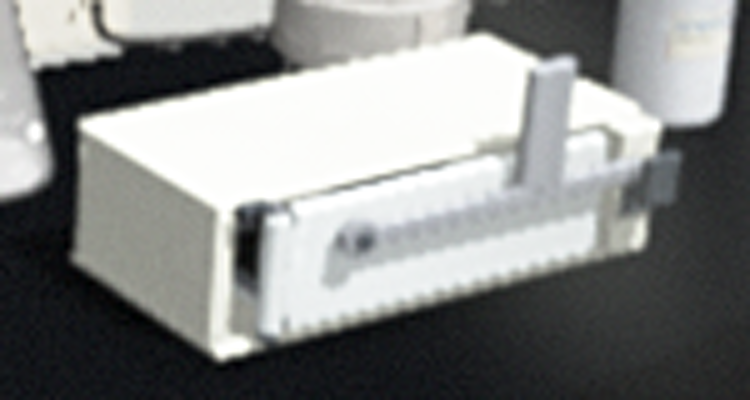

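Run:
```python
from h import *
t=eyes.get_image("top"); s=eyes.get_image("scene")
T=lambda a,b:(a/5+400-.4,b/5+140-.4)
S=lambda a,b:(a/5+360-.4,b/5+170-.4)
c=[at_z(t,T(*q),.084) for q in [(132,100),(700,90),(712,350),(142,357)]]
print(np.round(c,4))
for a,b in [(0,1),(3,2),(0,3),(1,2)]:
    d=c[b]-c[a]; print(np.linalg.norm(d).round(4),np.degrees(np.arctan2(d[1],d[0])).round(2))
c=[at_z(s,S(*q),.084) for q in [(80,122),(218,208),(660,122),(490,35)]];print(np.round(c,4))
d=c[2]-c[1];print(np.linalg.norm(d),np.degrees(np.arctan2(d[1],d[0])))
print('pivot',at_z(t,T(270,405),.06),at_z(s,S(352,240),.06))
print('plate top',[at_z(t,T(*q),.134).round(4) for q in [(530,385),(590,385)]],[at_z(s,S(*q),.134).round(4) for q in [(535,60),(577,57)]])
# plate top from scene: plate front face corners
print('gate topfront L/R',[at_z(t,T(*q),.079).round(4) for q in [(215,378),(632,376)]])
print('long sp',[at_z(t,q,.004).round(4) for q in []])
```

```text
[[ 0.7773 -0.0085  0.084 ]
 [ 0.7854 -0.2931  0.084 ]
 [ 0.6541 -0.2973  0.084 ]
 [ 0.6472 -0.0136  0.084 ]]
0.2847 -88.38
0.2838 -88.61
0.1302 -177.74
0.1314 -178.16
[[ 0.7697 -0.0058  0.084 ]
 [ 0.6397 -0.0075  0.084 ]
 [ 0.6277 -0.2865  0.084 ]
 [ 0.7769 -0.2912  0.084 ]]
0.2792407339878904 -92.4685658532135
pivot [ 0.62608749 -0.08216357  0.06      ] [ 0.61940411 -0.07790542  0.06      ]
plate top [array([ 0.6303, -0.1923,  0.134 ]), array([ 0.6307, -0.2211,  0.134 ])] [array([ 0.6315, -0.1966,  0.134 ]), array([ 0.625 , -0.2192,  0.134 ])]
gate topfront L/R [array([ 0.6376, -0.0509,  0.079 ]), array([ 0.6411, -0.2591,  0.079 ])]
long sp []
```

```bash
cat > plan.py <<'E'
from h import *
def pose(yaw_deg, tilt=0):
    """tool down, tool x horizontal at yaw_deg"""
    a=np.radians(yaw_deg); x=np.array([np.cos(a),np.sin(a),0]); y=np.array([0,0,-1.]); z=np.cross(x,y)
    R=np.stack([x,y,z],1)
    return R@Ro.from_rotvec([np.radians(tilt),0,0]).as_matrix()
def rows(wps, start=None, dec=1):
    """wps list of (p,R); interpolated already. prints row deltas"""
    s=bot.state(); p=np.array(s['tcp_pos']);R=R_tool(s)
    if start is not None:p,R=start
    for q,Q in wps:
        l=R.T@(np.asarray(q)-p)*1000; r=np.degrees(Ro.from_matrix(R.T@Q).as_rotvec())
        print('L',np.round(l,dec).tolist(),'R',np.round(r,dec).tolist(), '|l|',np.linalg.norm(l).round(0))
        p,R=np.asarray(q),Q
def line(p1,R1,n):
    s=bot.state(); p=np.array(s['tcp_pos']);R=R_tool(s)
    rv=Ro.from_matrix(R.T@R1).as_rotvec()
    rows([(p+(np.asarray(p1)-p)*k/n, R@Ro.from_rotvec(rv*k/n).as_matrix()) for k in range(1,n+1)])
E
python3 - <<'E'
from plan import *
line([.56,-.25,.26],pose(1.6),10)
E
```

```text
L [-18.6, -2.9, 42.8] R [0.0, -7.0, 0.0] |l| 47.0
L [-13.2, -2.9, 44.7] R [0.0, -7.0, 0.0] |l| 47.0
L [-7.7, -2.9, 46.0] R [0.0, -7.0, 0.0] |l| 47.0
L [-2.0, -2.9, 46.6] R [0.0, -7.0, 0.0] |l| 47.0
L [3.7, -2.9, 46.5] R [0.0, -7.0, 0.0] |l| 47.0
L [9.3, -2.9, 45.7] R [0.0, -7.0, 0.0] |l| 47.0
L [14.8, -2.9, 44.2] R [0.0, -7.0, 0.0] |l| 47.0
L [20.1, -2.9, 42.1] R [0.0, -7.0, 0.0] |l| 47.0
L [25.0, -2.9, 39.4] R [0.0, -7.0, 0.0] |l| 47.0
L [29.6, -2.9, 36.0] R [0.0, -7.0, 0.0] |l| 47.0
```

>>> jog_arm(deltas=[{"linear": [-19, -3, 43], "delta_rot": [0, -7, 0], "grip": 85}, {"linear": [-13, -3, 45], "delta_rot": [0, -7, 0], "grip": 85}, {"linear": [-8, -3, 46], "delta_rot": [0, -7, 0], "grip": 85}, {"linear": [-2, -3, 47], "delta_rot": [0, -7, 0], "grip": 85}, {"linear": [4, -3, 46], "delta_rot": [0, -7, 0], "grip": 85}, {"linear": [9, -3, 46], "delta_rot": [0, -7, 0], "grip": 85}, {"linear": [15, -3, 44], "delta_rot": [0, -7, 0], "grip": 85}, {"linear": [20, -3, 42], "delta_rot": [0, -7, 0], "grip": 85}, {"linear": [25, -3, 39], "delta_rot": [0, -7, 0], "grip": 85}, {"linear": [30, -3, 36], "delta_rot": [0, -7, 0], "grip": 85}], grip_force=60)

```text
time_s: 3.35
tcp_pos: [0.562, -0.2397, 0.2621]
ee_rot: [-1.575, -0.0, 0.059]
force: [0.7, -1.0, 0.6]
width: 0.0852
```

Run:
```python
from plan import *
w=eyes.get_image("wrist");cv2.imwrite("pics/w1.png",w['image'])
s=bot.state();print(s['tcp_pos'],s['ee_rot']); print(R_tool(s).round(3))
for q in ["thumb_piece","latch_pivot","gate_hinge"]:
  for n in ["wrist"]:
    print(q,[(round(d['p'],2),(np.array(d['location'])*[640,480]).round(1)) for d in eyes.spot_point(w,q)])
```

```text
[ 0.56661164 -0.23236281  0.26254018] [-1.57094909 -0.0039104   0.07271645]
[[ 0.997  0.004 -0.073]
 [ 0.073  0.     0.997]
 [ 0.004 -1.    -0.   ]]
thumb_piece [(0.97, array([412.6, 192. ]))]
latch_pivot [(0.66, array([404.1,  55.7]))]
gate_hinge [(0.69, array([409.1,  16.3]))]
```

View pics/w1.png

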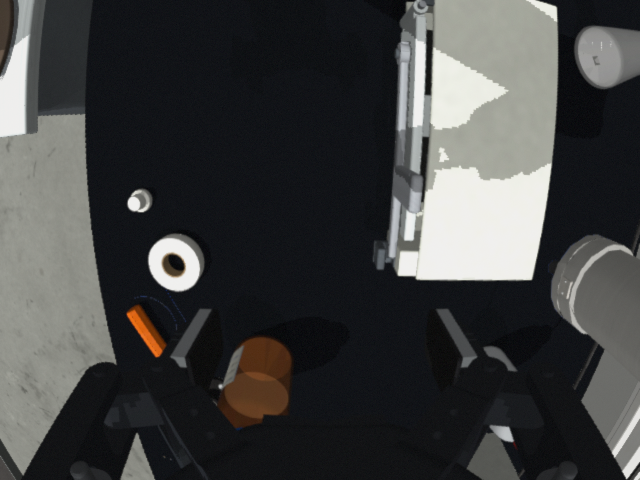

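The wrist view shows the cupboard, with the plate at about (410,190) and the pivot at about (404,55). I'll convert those pixels with the fisheye model.

```bash
cat >> h.py <<'E'
def wray(p,uv):
    K=p['K']; v=np.array([(uv[0]-K[0,2])/K[0,0],(uv[1]-K[1,2])/K[1,1]]); th=np.linalg.norm(v)
    d=np.array([*(v/th*np.sin(th)),np.cos(th)]); R=np.array(p['R']); return -R.T@np.ravel(p['t']), R.T@d
def wz(p,uv,z):
    o,d=wray(p,uv); return o+d*(z-o[2])/d[2]
E
python3 - <<'E'
from plan import *
w=eyes.get_image("wrist")
im=cv2.resize(w['image'][0:280,370:570],None,fx=2.8,fy=2.1); cv2.imwrite("pics/w2.png",cv2.resize(w['image'][150:280,370:450],None,fx=4.5,fy=4.5,interpolation=cv2.INTER_CUBIC))
for u,z in [((412.6,192),.12),((404.1,55.7),.06),((409.1,16.3),.045),((417,281),.084),((532,280),.084),((557,18),.084)]: print(wz(w,u,z).round(4))
E
```

```text
[ 0.6301 -0.2067  0.12  ]
[ 0.6269 -0.088   0.06  ]
[ 0.633 -0.043  0.045]
[ 0.655  -0.2977  0.084 ]
[ 0.7852 -0.2927  0.084 ]
[ 0.7766 -0.0215  0.084 ]
```

View pics/w2.png

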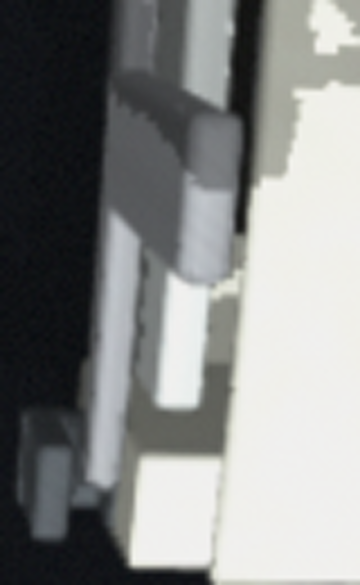

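Run:
```python
from plan import *
w=eyes.get_image("wrist")
print(wz(w,(417.3,193.3),.134).round(4))
line([.6305,-.207,.165],pose(1.8),3)
```

```text
[ 0.6294 -0.2067  0.134 ]
L [24.0, 32.1, 10.5] R [0.1, 0.4, -0.0] |l| 41.0
L [23.9, 32.1, 10.6] R [0.1, 0.4, -0.0] |l| 41.0
L [23.8, 32.2, 10.8] R [0.1, 0.4, -0.0] |l| 41.0
```

>>> jog_arm(deltas=[{"linear": [24, 32, 10], "delta_rot": [0, 0.5, 0], "grip": 85}, {"linear": [24, 32, 11], "delta_rot": [0, 0.5, 0], "grip": 85}, {"linear": [24, 32, 11], "delta_rot": [0, 0.5, 0], "grip": 85}, {"linear": [0, 0, 0], "delta_rot": [0, 0, 0], "grip": 60}, {"linear": [0, 0, 0], "delta_rot": [0, 0, 0], "grip": 60}])

```text
time_s: 4.28
tcp_pos: [0.6288, -0.2172, 0.1643]
ee_rot: [-1.581, 0.001, 0.01]
force: [-0.3, -0.6, 0.7]
width: 0.0599
```

Run:
```python
from plan import *
w=eyes.get_image("wrist");cv2.imwrite("pics/w3.png",w['image'])
line([.630,-.207,.102],pose(1.8),3)
```

```text
L [0.5, 20.7, 3.6] R [0.2, -0.4, -0.0] |l| 21.0
L [0.5, 20.7, 3.5] R [0.2, -0.4, -0.0] |l| 21.0
L [0.5, 20.7, 3.4] R [0.2, -0.4, -0.0] |l| 21.0
```

View pics/w3.png

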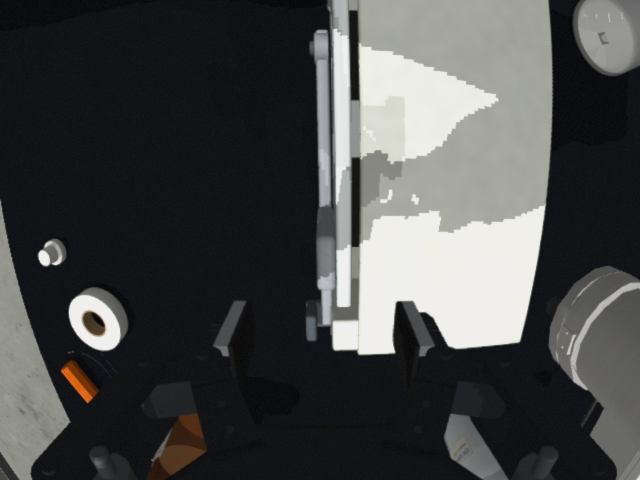

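The plate, at column 326, lies midway between the fingers, so I'll descend and grip.

>>> jog_arm(deltas=[{"linear": [0.5, 20, 4], "delta_rot": [0.2, -0.4, 0], "grip": 60}, {"linear": [0.5, 20, 3.5], "delta_rot": [0.2, -0.4, 0], "grip": 60}, {"linear": [0.5, 20, 3.5], "delta_rot": [0.2, -0.4, 0], "grip": 60}, {"linear": [0, 0, 0], "delta_rot": [0, 0, 0], "grip": 40}, {"linear": [0, 0, 0], "delta_rot": [0, 0, 0], "grip": 25}])

```text
time_s: 4.95
tcp_pos: [0.6289, -0.2078, 0.1014]
ee_rot: [-1.571, 0.0, 0.03]
force: [-0.4, -0.3, 0.5]
width: 0.0251
```

Run:
```python
from plan import *
w=eyes.get_image("wrist");cv2.imwrite("pics/w4.png",w['image'])
s=bot.state(); print(s['tcp_pos'],s['ee_rot'],s['force'])
line([.630,-.207,.102],pose(1.8),1)
```

```text
[ 0.62874357 -0.20776325  0.10135279] [-1.57125304e+00  5.44387861e-04  2.97220567e-02] [-0.40560316  0.37276215 -0.64601163]
L [1.3, -0.6, 0.7] R [0.0, -0.1, -0.0] |l| 2.0
```

View pics/w4.png

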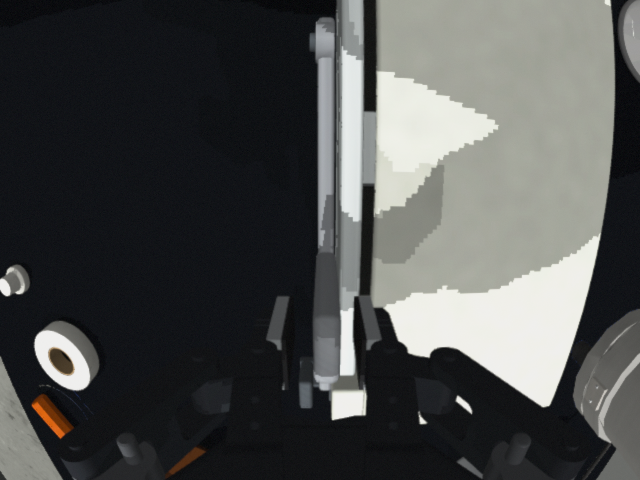

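The plate sits between the pads, centred at column 326, so I'll close.

>>> jog_arm(deltas=[{"linear": [1, 0, 0], "delta_rot": [0, 0, 0], "grip": 14}, {"linear": [0, 0, 0], "delta_rot": [0, 0, 0], "grip": 0}, {"linear": [0, 0, 0], "delta_rot": [0, 0, 0], "grip": 0}], grip_force=60)

```text
time_s: 5.38
tcp_pos: [0.6301, -0.2078, 0.1024]
ee_rot: [-1.572, -0.0, 0.03]
force: [0.9, 0.1, -2.2]
width: 0.0094
```

Run:
```python
from plan import *
s=bot.state(); print(s['tcp_pos'],s['ee_rot'],s['force'],s['width'])
p=np.array(s['tcp_pos']);R=R_tool(s)
# lift: rotate whole tool about pivot (tool-x axis thru pivot). lift angle th, TCP circle
yaw=np.radians(1.8); d=np.array([np.sin(yaw),-np.cos(yaw),0]); xd=np.array([np.cos(yaw),np.sin(yaw),0])
# pivot: grasp point is TCP-19mm; relative TCP: -120 d, -41 z approx
piv=p-0.120*d; piv[2]=.06
ws=[]
for th in [.05,.1,.15,.2]:
    Q=Ro.from_rotvec(-xd*th).as_matrix()
    ws.append((piv+Q@(p-piv),Q@R))
rows(ws)
```

```text
[ 0.63011023 -0.20775621  0.10237924] [-1.57167076e+00 -3.91013326e-04  2.96115265e-02] [ 0.91776609  0.11322946 -2.19854383] 0.009380447022617477
L [-0.0, -5.9, 2.3] R [-2.9, -0.0, -0.0] |l| 6.0
L [-0.0, -5.9, 2.3] R [-2.9, -0.0, -0.0] |l| 6.0
L [-0.0, -5.9, 2.3] R [-2.9, -0.0, -0.0] |l| 6.0
L [-0.0, -5.9, 2.3] R [-2.9, -0.0, -0.0] |l| 6.0
```

>>> jog_arm(deltas=[{"linear": [0, -6, 2.3], "delta_rot": [-2.9, 0, 0], "grip": 0}, {"linear": [0, -6, 2.3], "delta_rot": [-2.9, 0, 0], "grip": 0}, {"linear": [0, -6, 2.3], "delta_rot": [-2.9, 0, 0], "grip": 0}, {"linear": [0, -6, 2.3], "delta_rot": [-2.9, 0, 0], "grip": 0}, {"linear": [0, 0, 0], "delta_rot": [0, 0, 0], "grip": 0}])

```text
time_s: 6.0
tcp_pos: [0.6298, -0.1963, 0.1267]
ee_rot: [-1.779, -0.001, 0.029]
force: [0.4, -1.9, -2.8]
width: 0.0091
```

Run:
```python
from plan import *
p=eyes.get_image("scene")
s=bot.state(); print(s['tcp_pos'],s['ee_rot'],s['force'],s['width'])
cv2.imwrite("pics/s5.png",cv2.resize(p['image'][120:270,340:540],None,fx=4,fy=4,interpolation=cv2.INTER_CUBIC))
```

```text
[ 0.62979389 -0.19649639  0.12641321] [-1.77805214e+00 -1.35340353e-03  2.83108961e-02] [-1.15507577 -0.62239709 -1.33296939] 0.009366345747634392
```

View pics/s5.png

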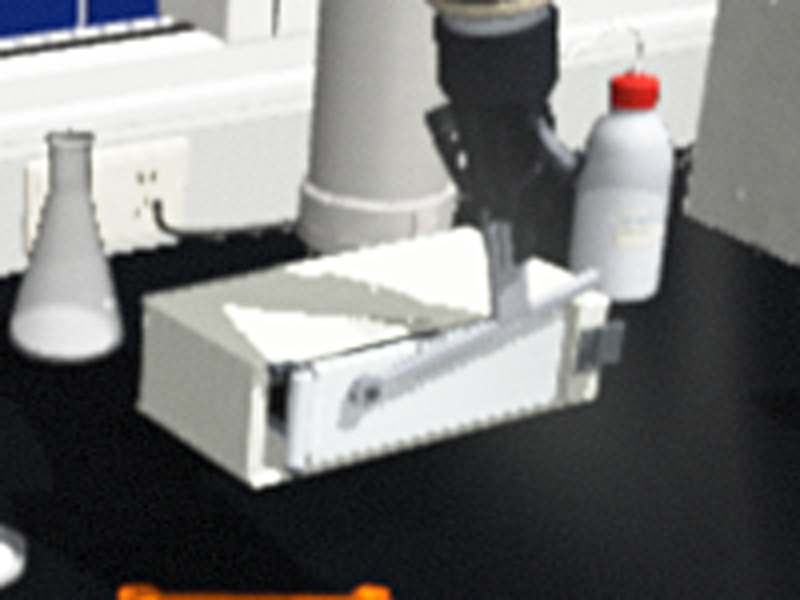

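```bash
cat > sw.py <<'E'
from plan import *
H=np.array([.636,-.042,0])
def swing(step,n=1):
    s=bot.state(); p=np.array(s['tcp_pos']);R=R_tool(s); ws=[]
    for k in range(1,n+1):
        Q=Ro.from_rotvec([0,0,-np.radians(step)*k]).as_matrix(); ws.append((H+Q@(p-H),Q@R))
    r=np.hypot(*(p-H)[:2]); print('r',r.round(4),'ang',np.degrees(np.arctan2(*(p-H)[[1,0]])).round(1),'toolx',np.degrees(np.arctan2(R[1,0],R[0,0])).round(1), s['force'],s['width'])
    rows(ws,dec=2)
if __name__=="__main__":swing(5,1)
E
python3 sw.py
```

```text
r 0.1546 ang -92.3 toolx 1.6 [-1.15507577 -0.62239709 -1.33296939] 0.009366345747634392
L [-13.4, -0.33, 1.47] R [-0.01, 4.89, 1.03] |l| 13.0
```

>>> jog_arm(deltas=[{"linear": [-13.4, -0.33, 1.5], "delta_rot": [0, 4.9, 1.03], "grip": 0}, {"linear": [-13.4, -0.33, 1.5], "delta_rot": [0, 4.9, 1.03], "grip": 0}, {"linear": [-13.4, -0.33, 1.5], "delta_rot": [0, 4.9, 1.03], "grip": 0}, {"linear": [-13.4, -0.33, 1.5], "delta_rot": [0, 4.9, 1.03], "grip": 0}, {"linear": [-13.4, -0.33, 1.5], "delta_rot": [0, 4.9, 1.03], "grip": 0}])

```text
time_s: 6.68
tcp_pos: [0.5632, -0.1791, 0.1253]
ee_rot: [-1.772, 0.002, -0.423]
force: [-1.2, 0.9, -0.3]
width: 0.0089
```

```bash
python3 sw.py;  python3 - <<'E'
from plan import *
p=eyes.get_image("scene");print(bot.state()['tcp_pos'])
cv2.imwrite("pics/s6.png",cv2.resize(p['image'][120:270,340:540],None,fx=4,fy=4,interpolation=cv2.INTER_CUBIC))
E
```

```text
r 0.1552 ang -118.0 toolx -24.2 [-1.17703745  0.86844246 -0.34668106] 0.00894872763958273
L [-13.46, -0.27, 1.44] R [0.01, 4.9, 1.0] |l| 14.0
[ 0.5618036  -0.17838565  0.12521852]
```

View pics/s6.png

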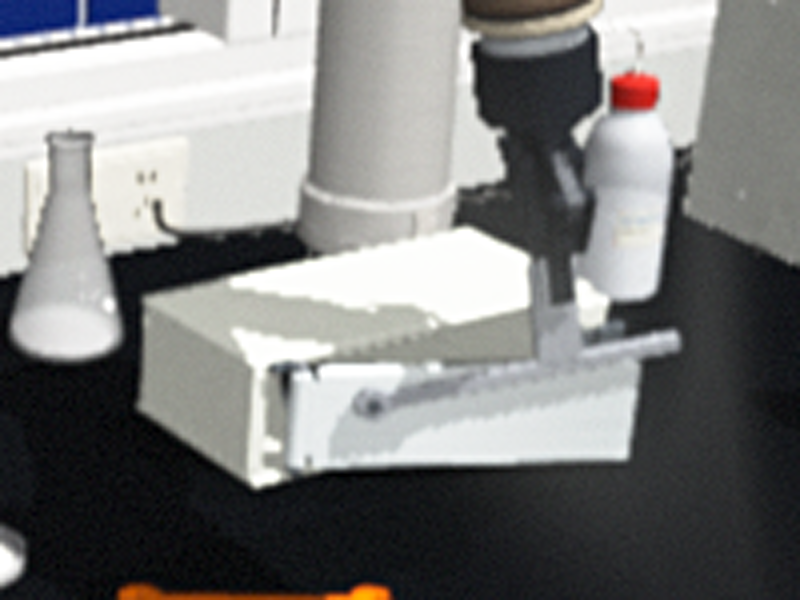

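>>> jog_arm(deltas=[{"linear": [-13.4, -0.3, 1.5], "delta_rot": [0, 4.9, 1.0], "grip": 0}, {"linear": [-13.4, -0.3, 1.5], "delta_rot": [0, 4.9, 1.0], "grip": 0}, {"linear": [-13.4, -0.3, 1.5], "delta_rot": [0, 4.9, 1.0], "grip": 0}, {"linear": [-13.4, -0.3, 1.5], "delta_rot": [0, 4.9, 1.0], "grip": 0}, {"linear": [-13.4, -0.3, 1.5], "delta_rot": [0, 4.9, 1.0], "grip": 0}])

```text
time_s: 7.35
tcp_pos: [0.5102, -0.133, 0.1252]
ee_rot: [-1.769, 0.007, -0.876]
force: [-2.8, 2.0, -0.7]
width: 0.0085
```

```bash
python3 sw.py
```

```text
r 0.1553 ang -144.1 toolx -50.2 [-2.77397346  2.04984281 -0.7426636 ] 0.008549168628161444
L [-13.46, -0.21, 1.51] R [0.04, 4.9, 0.99] |l| 14.0
```

>>> jog_arm(deltas=[{"linear": [-13.4, -0.2, 1.5], "delta_rot": [0, 4.9, 1.0], "grip": 0}, {"linear": [-13.4, -0.2, 1.5], "delta_rot": [0, 4.9, 1.0], "grip": 0}, {"linear": [-13.4, -0.2, 1.5], "delta_rot": [0, 4.9, 1.0], "grip": 0}, {"linear": [-13.4, -0.2, 1.5], "delta_rot": [0, 4.9, 1.0], "grip": 0}, {"linear": [-13.4, -0.2, 1.5], "delta_rot": [0, 4.9, 1.0], "grip": 0}, {"linear": [-13.4, -0.2, 1.5], "delta_rot": [0, 4.9, 1.0], "grip": 0}, {"linear": [-8, -0.2, 0.8], "delta_rot": [0, 2.9, 0.6], "grip": 0}, {"linear": [0, 0, 0], "delta_rot": [0, 0, 0], "grip": 0}])

```text
time_s: 8.35
tcp_pos: [0.4806, -0.0462, 0.1257]
ee_rot: [-1.773, 0.015, -1.463]
force: [-1.7, 0.8, 0.3]
width: 0.0091
```

```bash
python3 sw.py
python3 - <<'E'
from plan import *
p=eyes.get_image("scene");print(bot.state()['tcp_pos'])
cv2.imwrite("pics/s7.png",cv2.resize(p['image'][120:320,310:540],None,fx=3,fy=3,interpolation=cv2.INTER_CUBIC))
E
```

```text
r 0.1555 ang -178.4 toolx -83.8 [-1.70698746  0.80576099  0.33280082] 0.009058747758806223
L [-13.46, -0.15, 1.69] R [0.07, 4.9, 1.0] |l| 14.0
[ 0.48055327 -0.04650017  0.12568925]
```

View pics/s7.png

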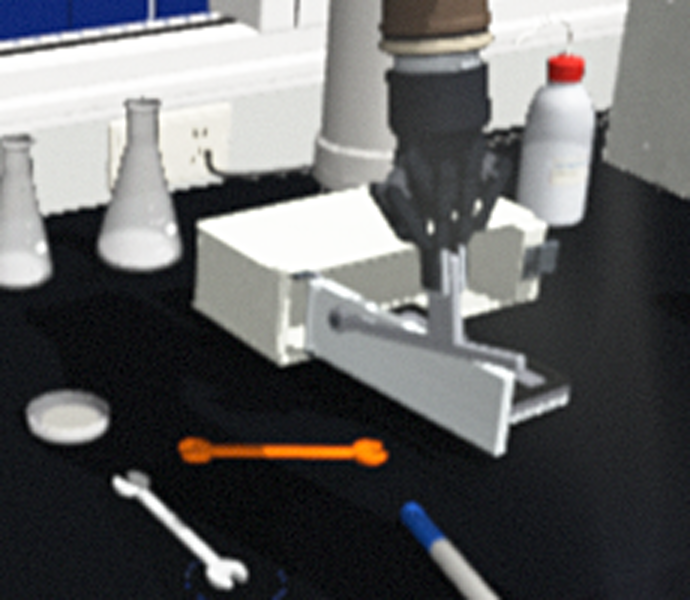

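>>> jog_arm(deltas=[{"linear": [0, 0, 0], "delta_rot": [0, 0, 0], "grip": 40}, {"linear": [0, 0, 0], "delta_rot": [0, 0, 0], "grip": 40}, {"linear": [0, 0, 0], "delta_rot": [0, 0, 0], "grip": 40}, {"linear": [0, -30, 0], "delta_rot": [0, 0, 0], "grip": 40}, {"linear": [0, -40, 0], "delta_rot": [0, 0, 0], "grip": 40}, {"linear": [0, -40, 0], "delta_rot": [0, 0, 0], "grip": 40}])

```text
time_s: 9.15
tcp_pos: [0.5024, -0.0473, 0.2339]
ee_rot: [-1.776, 0.016, -1.463]
force: [0.7, -0.7, -1.2]
width: 0.0405
```

Run:
```python
from plan import *
w=eyes.get_image("wrist");cv2.imwrite("pics/w8.png",w['image'])
line([.42,.205,.20],pose(-90),6)
```

```text
L [-43.2, 8.9, -8.1] R [1.9, 1.0, -0.0] |l| 45.0
L [-43.1, 8.6, -9.1] R [1.9, 1.0, -0.0] |l| 45.0
L [-42.9, 8.3, -10.2] R [1.9, 1.0, -0.0] |l| 45.0
L [-42.7, 7.9, -11.2] R [1.9, 1.0, -0.0] |l| 45.0
L [-42.5, 7.4, -12.3] R [1.9, 1.0, -0.0] |l| 45.0
L [-42.3, 7.0, -13.3] R [1.9, 1.0, -0.0] |l| 45.0
```

View pics/w8.png

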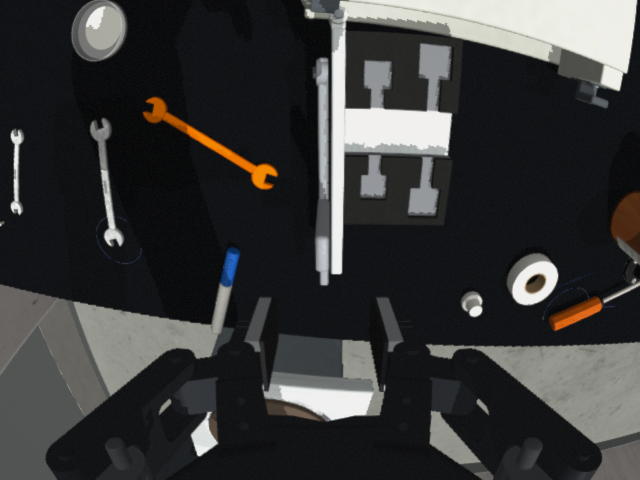

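The latch is back down and the gate is open. The tray's cut-outs show, the long one at column ~430 and the short one at ~375. Moving to the spanner.

>>> jog_arm(deltas=[{"linear": [-43, 9, -8], "delta_rot": [1.9, 1, 0], "grip": 40}, {"linear": [-43, 8.6, -9], "delta_rot": [1.9, 1, 0], "grip": 40}, {"linear": [-43, 8.3, -10], "delta_rot": [1.9, 1, 0], "grip": 40}, {"linear": [-43, 8, -11], "delta_rot": [1.9, 1, 0], "grip": 40}, {"linear": [-43, 7.4, -12], "delta_rot": [1.9, 1, 0], "grip": 40}, {"linear": [-43, 7, -13], "delta_rot": [1.9, 1, 0], "grip": 40}, {"linear": [0, 0, 0], "delta_rot": [0, 0, 0], "grip": 40}])

```text
time_s: 10.07
tcp_pos: [0.4221, 0.2134, 0.2006]
ee_rot: [-1.555, 0.008, -1.573]
force: [-0.1, -0.5, 0.1]
width: 0.0402
```

Run:
```python
from plan import *
w=eyes.get_image("wrist");cv2.imwrite("pics/w9.png",w['image'])
s=bot.state();print(s['tcp_pos'],s['ee_rot'])
for d in eyes.trace(w,"spanner_long_centre")[:3]:
    ys,xs=np.nonzero(d['mask']); pts=np.array([wz(w,(a,b),.005)[:2] for a,b in zip(xs,ys)])
    r=cv2.minAreaRect(pts.astype(np.float32)*1000)
    v=np.linalg.eigh(np.cov(pts.T))[1][:,1]
    print(d['p'],pts.mean(0).round(4),np.round(r,1) if 0 else r,np.degrees(np.arctan2(v[1],v[0])),w['image'][ys,xs].mean(0))
print([(d['p'],wz(w,np.array(d['location'])*[640,480],.003).round(4)) for d in eyes.spot_point(w,"spanner_long_centre")])
```

```text
[0.42317788 0.21148066 0.20074561] [-1.55512719  0.00723888 -1.57569374]
0.97 [0.512  0.0779] ((510.1885681152344, 74.95032501220703), (158.46237182617188, 28.099925994873047), 62.10791778564453) 61.56476134358093 [  3.24258629 202.22946038 242.66358775]
0.64 [0.4196 0.6106] ((423.2177734375, 616.1672973632812), (60.85103988647461, 30.83870506286621), 34.052669525146484) -159.41272416940743 [213.49056604 190.76010782 235.62803235]
0.63 [0.4544 0.2032] ((453.04302978515625, 203.56930541992188), (25.087417602539062, 155.7861785888672), 89.89984130859375) 179.75191615163246 [235.77722027 236.90316106 236.00602107]
[(0.93, array([0.5092, 0.0727, 0.003 ])), (0.84, array([0.4504, 0.2018, 0.003 ]))]
```

View pics/w9.png

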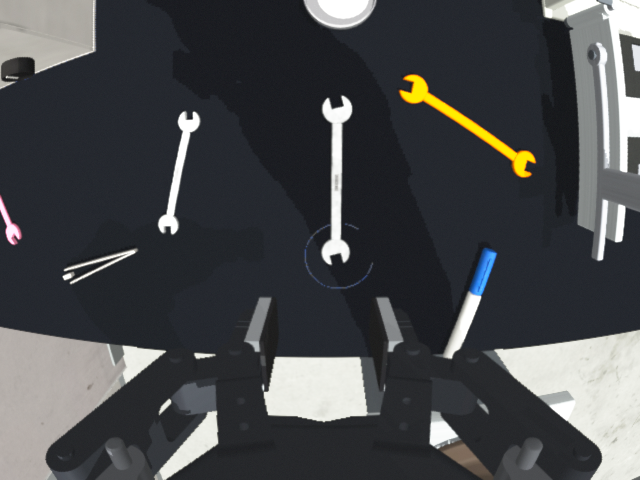

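Run:
```python
from plan import *
line([.453,.2035,.04],pose(-90.2),4)
```

```text
L [1.7, 40.3, 6.5] R [-0.2, -0.1, -0.1] |l| 41.0
L [1.6, 40.3, 6.7] R [-0.2, -0.1, -0.1] |l| 41.0
L [1.5, 40.3, 6.8] R [-0.2, -0.1, -0.1] |l| 41.0
L [1.5, 40.2, 7.0] R [-0.2, -0.1, -0.1] |l| 41.0
```

>>> jog_arm(deltas=[{"linear": [2, 40, 7], "delta_rot": [-0.2, -0.1, -0.1], "grip": 40}, {"linear": [2, 40, 7], "delta_rot": [-0.2, -0.1, -0.1], "grip": 40}, {"linear": [2, 40, 7], "delta_rot": [-0.2, -0.1, -0.1], "grip": 40}, {"linear": [2, 38, 7], "delta_rot": [-0.2, -0.1, -0.1], "grip": 30}, {"linear": [0, 0, 0], "delta_rot": [0, 0, 0], "grip": 25}, {"linear": [0, 0, 0], "delta_rot": [0, 0, 0], "grip": 25}])

```text
time_s: 10.98
tcp_pos: [0.4623, 0.1937, 0.0415]
ee_rot: [-1.564, -0.001, -1.587]
force: [0.4, 0.2, 0.2]
width: 0.0253
```

Run:
```python
from plan import *
w=eyes.get_image("wrist");cv2.imwrite("pics/w10.png",w['image'])
line([.453,.2035,.0035],pose(-90.2),3)
```

```text
L [-3.3, 12.7, -3.2] R [-0.1, -0.2, 0.0] |l| 13.0
L [-3.3, 12.7, -3.2] R [-0.1, -0.2, 0.0] |l| 13.0
L [-3.3, 12.7, -3.1] R [-0.1, -0.2, 0.0] |l| 13.0
```

View pics/w10.png

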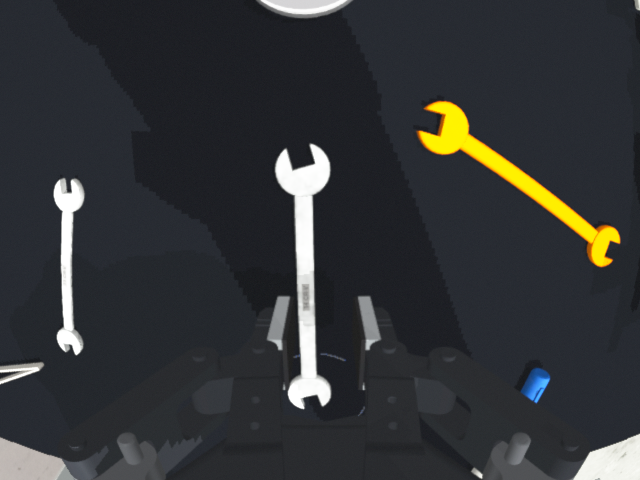

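Run:
```python
from plan import *
w=eyes.get_image("wrist")
print(wz(w,(302,168),.005),wz(w,(309,392),.005),bot.state()['tcp_pos'])
for d in eyes.trace(w,"spanner_long_centre")[:2]:
    ys,xs=np.nonzero(d['mask']); pts=np.array([wz(w,(a,b),.005)[:2] for a,b in zip(xs,ys)])
    print(d['p'],cv2.minAreaRect(pts.astype(np.float32)*1000))
```

```text
[0.52162229 0.20280444 0.005     ] [0.38740986 0.20337226 0.005     ] [0.46228103 0.19395824 0.04191604]
0.97 ((510.5523681640625, 74.1764907836914), (159.0394287109375, 26.443891525268555), 61.991641998291016)
0.96 ((453.82012939453125, 203.21766662597656), (26.082763671875, 158.7532196044922), 89.7916488647461)
```

>>> jog_arm(deltas=[{"linear": [-5, 4, -4.7], "delta_rot": [-0.3, -0.3, 0], "grip": 25}, {"linear": [-4.5, 4, -4.5], "delta_rot": [0, -0.3, 0], "grip": 25}, {"linear": [0, 0, 0], "delta_rot": [0, 0, 0], "grip": 25}])

```text
time_s: 11.5
tcp_pos: [0.4532, 0.2057, 0.0357]
ee_rot: [-1.564, 0.001, -1.574]
force: [0.3, -0.4, 0.2]
width: 0.0251
```

Run:
```python
from plan import *
line([.453,.2035,.0035],pose(-90.2),3)
```

```text
L [0.7, 10.7, -0.1] R [-0.1, 0.0, -0.0] |l| 11.0
L [0.7, 10.7, -0.1] R [-0.1, 0.0, -0.0] |l| 11.0
L [0.7, 10.7, -0.1] R [-0.1, 0.0, -0.0] |l| 11.0
```

>>> jog_arm(deltas=[{"linear": [0.8, 11, 0.2], "delta_rot": [-0.1, 0, 0], "grip": 25}, {"linear": [0.8, 11, 0.2], "delta_rot": [-0.1, 0, 0], "grip": 25}, {"linear": [0.8, 9, 0.2], "delta_rot": [-0.1, 0, 0], "grip": 25}, {"linear": [0, 0, 0], "delta_rot": [0, 0, 0], "grip": 25}])

```text
time_s: 12.0
tcp_pos: [0.4537, 0.2028, 0.0018]
ee_rot: [-1.571, 0.001, -1.574]
force: [-0.0, 0.1, -0.7]
width: 0.025
```

Run:
```python
from plan import *
s=bot.state();print(s['tcp_pos'],s['force'],s['ee_rot'])
line([.4535,.2034,.0035],pose(-90.2),1)
```

```text
[0.45368838 0.20280954 0.00182745] [-0.02042088  0.08247723 -0.70055963] [-1.57099870e+00  5.32164321e-04 -1.57391002e+00]
L [-0.6, -1.7, -0.2] R [0.0, 0.0, -0.0] |l| 2.0
```

>>> jog_arm(deltas=[{"linear": [-0.5, -0.7, 0], "delta_rot": [0, 0, 0], "grip": 14}, {"linear": [0, 0, 0], "delta_rot": [0, 0, 0], "grip": 0}, {"linear": [0, 0, 0], "delta_rot": [0, 0, 0], "grip": 0}, {"linear": [0, 0, 0], "delta_rot": [0, 0, 0], "grip": 0}], grip_force=60)

```text
time_s: 12.5
tcp_pos: [0.454, 0.2034, 0.003]
ee_rot: [-1.57, 0.001, -1.574]
force: [1.0, 0.3, -0.3]
width: 0.0055
```

Run:
```python
from plan import *
w=eyes.get_image("wrist");cv2.imwrite("pics/w11.png",w['image'])
s=bot.state();print(s['tcp_pos'],s['force'],s['ee_rot'],s['width'])
```

```text
[0.45399877 0.20344122 0.00302328] [ 0.29052338 -0.19449985 -0.32106442] [-1.57044211e+00  8.10583951e-04 -1.57415902e+00] 0.005764967381133284
```

View pics/w11.png

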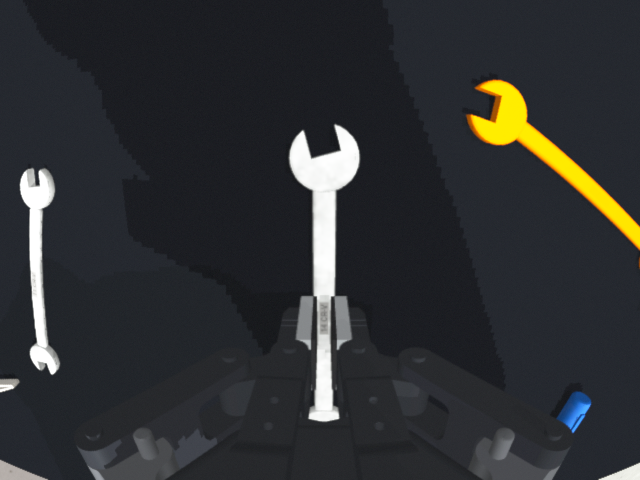

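Gripped. I'll lift it to z≈0.2, check, and move toward the tray.

>>> jog_arm(deltas=[{"linear": [0, -15, 0], "delta_rot": [0, 0, 0], "grip": 0}, {"linear": [0, -30, 0], "delta_rot": [0, 0, 0], "grip": 0}, {"linear": [0, -40, 0], "delta_rot": [0, 0, 0], "grip": 0}, {"linear": [0, -50, 0], "delta_rot": [0, 0, 0], "grip": 0}, {"linear": [0, -50, 0], "delta_rot": [0, 0, 0], "grip": 0}])

```text
time_s: 13.18
tcp_pos: [0.4516, 0.2024, 0.1938]
ee_rot: [-1.576, -0.001, -1.573]
force: [-0.4, -0.0, -0.4]
width: 0.0055
```

Run:
```python
from plan import *
w=eyes.get_image("wrist");cv2.imwrite("pics/w12.png",w['image'])
t=eyes.get_image("top")
cv2.imwrite("pics/t12.png",cv2.resize(t['image'][140:340,320:570],None,fx=3,fy=3,interpolation=cv2.INTER_CUBIC))
s=bot.state();print(s['tcp_pos'],s['force'],s['ee_rot'],s['width'])
for q,z in [("gate_hinge",.045),("latch_pivot",.06),("thumb_piece",.12),("long_cavity",.031),("short_cavity",.031)]:
    print(q,[(round(d['p'],2),at_z(t,np.array(d['location'])*[640,480],z).round(4)) for d in eyes.spot_point(t,q)[:3]])
```

```text
[0.45462808 0.20411398 0.19773056] [ 0.02696642  0.01469915 -1.18858225] [-1.5670594   0.00270556 -1.57331051] 0.005472460696755728
gate_hinge [(0.76, array([ 0.6353, -0.0445,  0.045 ]))]
latch_pivot [(0.78, array([ 0.5945, -0.0383,  0.06  ]))]
thumb_piece [(0.58, array([ 0.4688, -0.0573,  0.12  ]))]
long_cavity [(0.6, array([ 0.5429, -0.1355,  0.031 ]))]
short_cavity [(0.65, array([ 0.5457, -0.0906,  0.031 ])), (0.59, array([ 0.5477, -0.1442,  0.031 ]))]
```

View pics/w12.png

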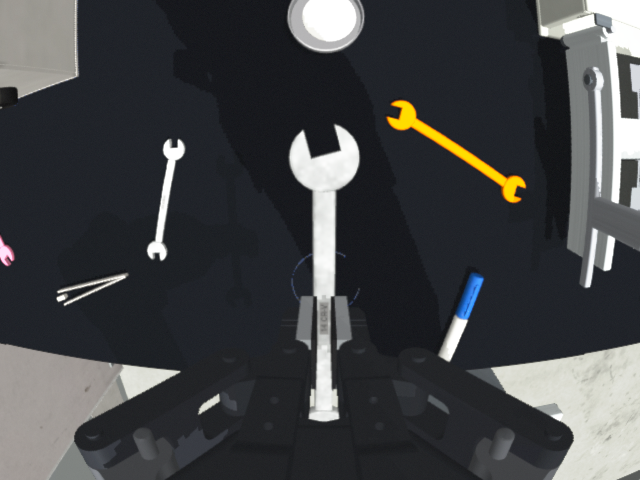

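View pics/t12.png

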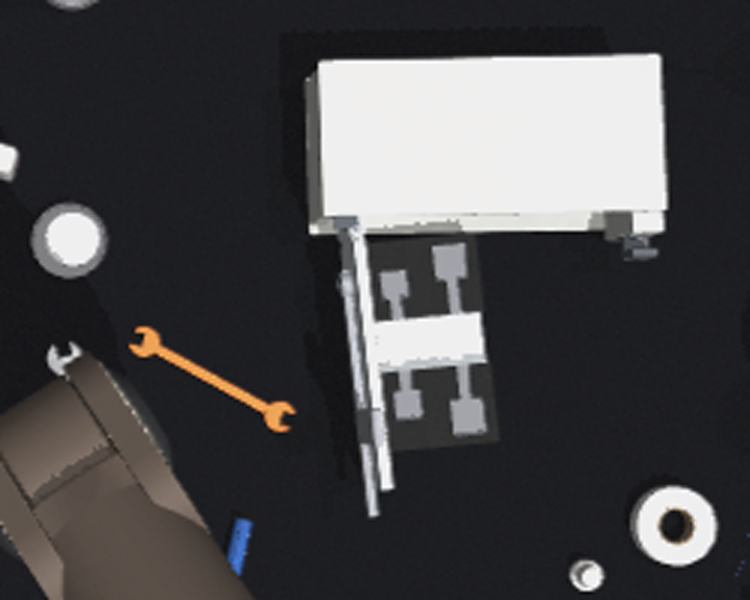

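Run:
```python
from plan import *
t=eyes.get_image("top")
a=at_z(t,(450/3+320-.3,262/3+140-.3),.028);b=at_z(t,(468/3+320-.3,416/3+140-.3),.028);d=b-a
print(a.round(4),b.round(4),((a+b)/2).round(4),np.linalg.norm(d),np.degrees(np.arctan2(d[1],d[0])))
line([.45,-.06,.215],pose(-90),6)
```

```text
[ 0.6129 -0.1301  0.028 ] [ 0.4805 -0.1449  0.028 ] [ 0.5467 -0.1375  0.028 ] 0.13319827754563737 -173.62036462395022
L [43.7, -4.0, -0.1] R [0.1, -0.0, 0.0] |l| 44.0
L [43.7, -4.1, -0.1] R [0.1, -0.0, 0.0] |l| 44.0
L [43.7, -4.1, -0.1] R [0.1, -0.0, 0.0] |l| 44.0
L [43.7, -4.1, -0.2] R [0.1, -0.0, 0.0] |l| 44.0
L [43.7, -4.1, -0.2] R [0.1, -0.0, 0.0] |l| 44.0
L [43.7, -4.1, -0.2] R [0.1, -0.0, 0.0] |l| 44.0
```

>>> jog_arm(deltas=[{"linear": [44, -4, 0], "delta_rot": [0.1, 0, 0], "grip": 0}, {"linear": [44, -4, 0], "delta_rot": [0.1, 0, 0], "grip": 0}, {"linear": [44, -4, 0], "delta_rot": [0.1, 0, 0], "grip": 0}, {"linear": [44, -4, 0], "delta_rot": [0.1, 0, 0], "grip": 0}, {"linear": [44, -4, 0], "delta_rot": [0.1, 0, 0], "grip": 0}, {"linear": [44, -4, 0], "delta_rot": [0.1, 0, 0], "grip": 0}, {"linear": [0, 0, 0], "delta_rot": [0, 0, 0], "grip": 0}])

```text
time_s: 14.45
tcp_pos: [0.447, -0.0694, 0.2079]
ee_rot: [-1.583, -0.004, -1.57]
force: [0.7, 0.1, -1.7]
width: 0.0056
```

Run:
```python
from plan import *
w=eyes.get_image("wrist");cv2.imwrite("pics/w13.png",w['image'])
s=bot.state();print(s['tcp_pos'],s['force'],s['ee_rot'],s['width'])
for q,z in [("gate_hinge",.045),("latch_pivot",.06),("long_cavity",.031),("short_cavity",.031)]:
    print(q,[(round(d['p'],2),(np.array(d['location'])*[640,480]).round(),wz(w,np.array(d['location'])*[640,480],z).round(4)) for d in eyes.spot_point(w,q)[:3]])
```

```text
[ 0.44706924 -0.06737832  0.20771846] [-0.45604209  0.17591047 -0.43420158] [-1.58343425 -0.00287983 -1.56754377] 0.005399817296887148
gate_hinge []
latch_pivot [(0.3, array([402., 102.]), array([ 0.5457, -0.1305,  0.06  ]))]
long_cavity [(0.96, array([402., 101.]), array([ 0.5482, -0.1364,  0.031 ]))]
short_cavity [(0.64, array([341., 105.]), array([ 0.5431, -0.0847,  0.031 ]))]
```

View pics/w13.png

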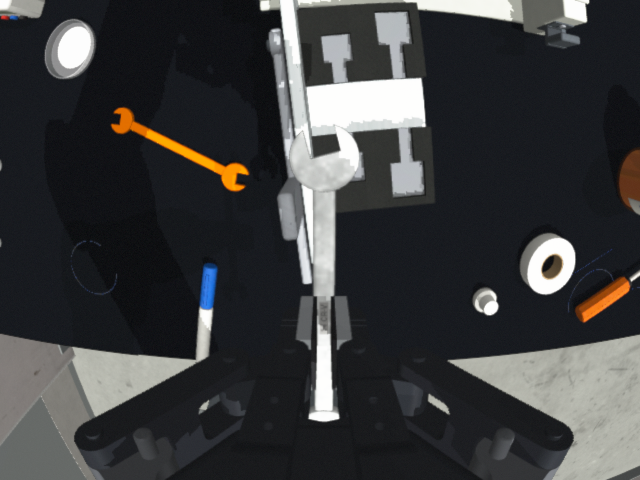

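Run:
```python
from plan import *
w=eyes.get_image("wrist");im=w['image']
cv2.imwrite("pics/w14.png",np.hstack([cv2.resize(im[0:90,360:440],None,fx=5,fy=5,interpolation=cv2.INTER_CUBIC),cv2.resize(im[120:210,360:440],None,fx=5,fy=5,interpolation=cv2.INTER_CUBIC)]))
np.savez("w14.npz",K=w['K'],R=w['R'],t=w['t'])
```

```text
(no output)
```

View pics/w14.png

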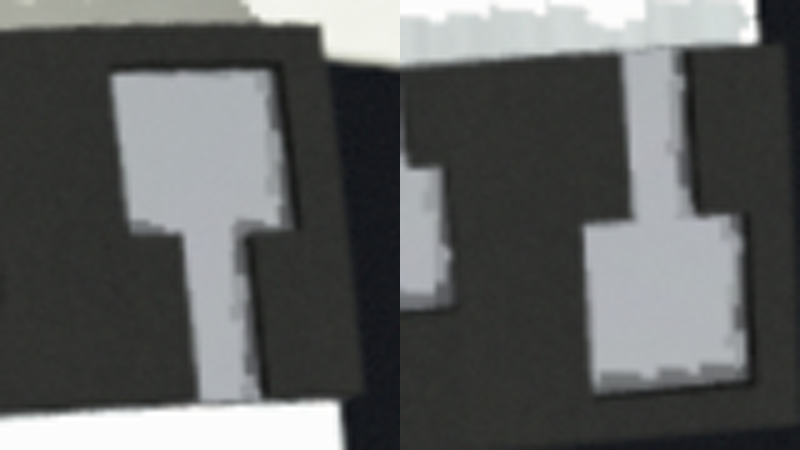

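Run:
```python
from plan import *
w=dict(np.load("w14.npz")); print('cam',-w['R'].T@np.ravel(w['t']))
F=[(108,70),(280,63),(298,230),(130,235)];N=[(583,222),(748,213),(752,382),(592,392)]
f=np.array([wz(w,(a/5+360-.4,b/5-.4),.034) for a,b in F]);n=np.array([wz(w,((a-400)/5+360-.4,b/5+120-.4),.034) for a,b in N])
for q in (f,n): print(q.mean(0).round(4),[np.linalg.norm(q[i]-q[(i+1)%4]).round(4) for i in range(4)])
d=n.mean(0)-f.mean(0);print(((n.mean(0)+f.mean(0))/2).round(4),np.linalg.norm(d),np.degrees(np.arctan2(d[1],d[0])))
```

```text
cam [ 0.52778274 -0.06367349  0.34952269]
[ 0.6129 -0.1285  0.034 ] [np.float64(0.0301), np.float64(0.0308), np.float64(0.0293), np.float64(0.0301)]
[ 0.4811 -0.1435  0.034 ] [np.float64(0.0297), np.float64(0.0302), np.float64(0.0293), np.float64(0.0301)]
[ 0.547 -0.136  0.034] 0.13263055183532912 -173.5190789461254
```

Run:
```python
from plan import *
line([.5465,-.1365,.10],pose(-83.6),5)
```

```text
L [14.5, 21.5, 19.9] R [0.1, -1.2, 0.0] |l| 33.0
L [14.9, 21.5, 19.5] R [0.1, -1.2, 0.0] |l| 33.0
L [15.3, 21.6, 19.2] R [0.1, -1.2, 0.0] |l| 33.0
L [15.7, 21.6, 18.8] R [0.1, -1.2, 0.0] |l| 33.0
L [16.1, 21.6, 18.4] R [0.1, -1.2, 0.0] |l| 33.0
```

>>> jog_arm(deltas=[{"linear": [24, 5, 33], "delta_rot": [0.2, -2, 0], "grip": 0}, {"linear": [25, 20, 32], "delta_rot": [0.2, -2, 0], "grip": 0}, {"linear": [27, 30, 31], "delta_rot": [0.2, -2, 0], "grip": 0}, {"linear": [0, 30, 0], "delta_rot": [0, 0, 0], "grip": 0}, {"linear": [0, 20, 0], "delta_rot": [0, 0, 0], "grip": 0}, {"linear": [0, 0, 0], "delta_rot": [0, 0, 0], "grip": 0}])

```text
time_s: 15.5
tcp_pos: [0.5523, -0.1314, 0.0993]
ee_rot: [-1.57, -0.0, -1.442]
force: [-0.6, -0.8, -1.0]
width: 0.0054
```

Run:
```python
from plan import *
line([.5467,-.1365,.06],pose(-83.6),2)
```

```text
L [2.1, 19.6, -3.1] R [-0.0, 0.5, 0.0] |l| 20.0
L [2.2, 19.6, -3.1] R [-0.0, 0.5, 0.0] |l| 20.0
```

>>> jog_arm(deltas=[{"linear": [2.2, 20, -3.1], "delta_rot": [0, 0.5, 0], "grip": 0}, {"linear": [2.2, 18, -3.1], "delta_rot": [0, 0.5, 0], "grip": 0}, {"linear": [0, 0, 0], "delta_rot": [0, 0, 0], "grip": 0}, {"linear": [0, 0, 0], "delta_rot": [0, 0, 0], "grip": 0}])

```text
time_s: 16.0
tcp_pos: [0.5497, -0.134, 0.0646]
ee_rot: [-1.565, -0.001, -1.456]
force: [-1.0, -0.3, -0.1]
width: 0.0056
```

Run:
```python
from plan import *
w=eyes.get_image("wrist");cv2.imwrite("pics/w15.png",w['image'])
np.savez("w15.npz",K=w['K'],R=w['R'],t=w['t'])
t=eyes.get_image("top");cv2.imwrite("pics/t15.png",cv2.resize(t['image'][190:310,420:500],None,fx=5,fy=5,interpolation=cv2.INTER_CUBIC))
s=bot.state();print(s['tcp_pos'],s['ee_rot'],s['force'])
line([.5467,-.1365,.04],pose(-83.6),1)
```

```text
[ 0.54963103 -0.13412941  0.064478  ] [-1.56457176e+00 -7.16215164e-04 -1.45586686e+00] [ 0.08837296 -0.24152185 -0.24200349]
L [2.0, 24.5, -3.3] R [-0.4, 0.2, 0.0] |l| 25.0
```

View pics/w15.png

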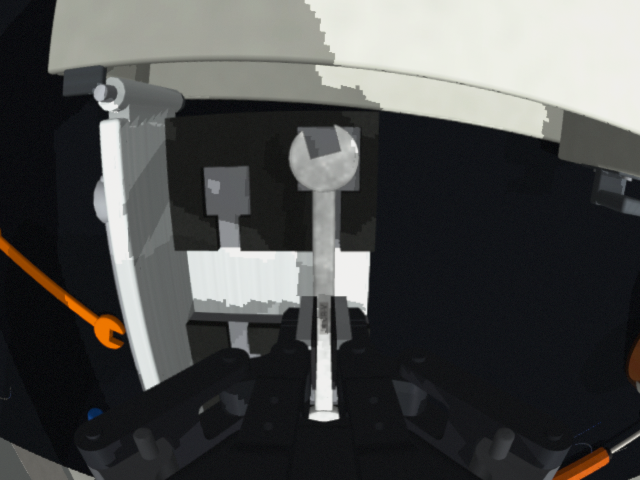

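View pics/t15.png

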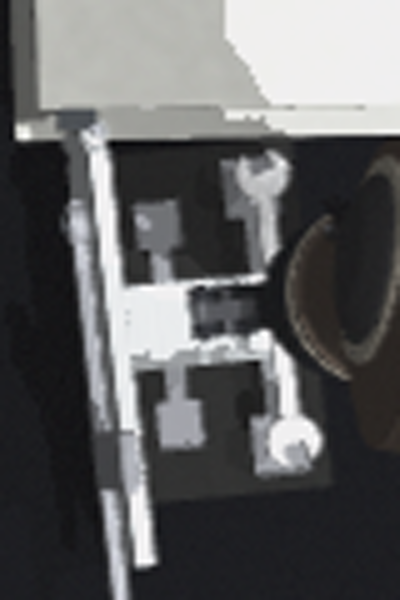

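Run:
```python
from plan import *
w=dict(np.load("w15.npz"))
f=np.array([wz(w,q,.034) for q in [(297,128),(359,128),(361,189),(299,191)]]);print('pocket',f.mean(0).round(4))
s=bot.state();p=np.array(s['tcp_pos']);R=R_tool(s)
h=wz(w,(324,157),p[2]+.003);print('head',h.round(4)); print('head in tool mm',(R.T@(h-p)*1000).round(1))
im=cv2.imread("pics/w15.png");cv2.imwrite("pics/w15c.png",cv2.resize(im[110:210,280:380],None,fx=6,fy=6,interpolation=cv2.INTER_CUBIC))
```

```text
pocket [ 0.6136 -0.1293  0.034 ]
head [ 0.6167 -0.1265  0.0675]
head in tool mm [ 0.1 -2.6 67.5]
```

View pics/w15c.png

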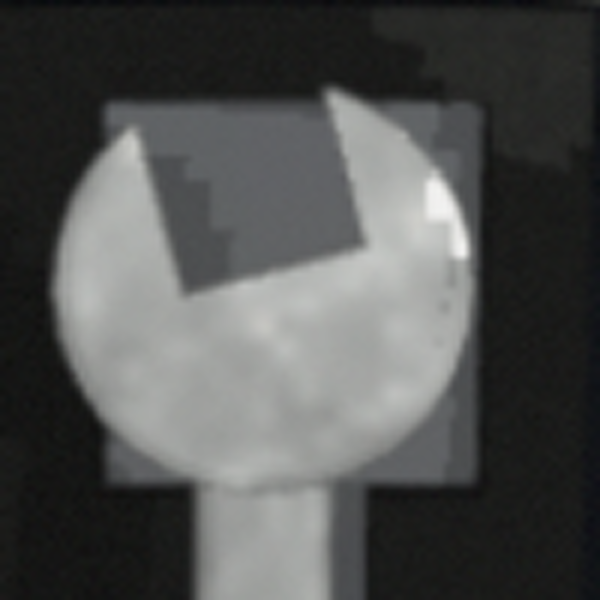

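>>> jog_arm(deltas=[{"linear": [2.2, 10, -3.4], "delta_rot": [-0.4, 0.2, 0], "grip": 0}, {"linear": [0, 8, 0], "delta_rot": [0, 0, 0], "grip": 0}, {"linear": [0, 0, 0], "delta_rot": [0, 0, 0], "grip": 0}])

```text
time_s: 16.48
tcp_pos: [0.5469, -0.1369, 0.0462]
ee_rot: [-1.571, -0.001, -1.459]
force: [-0.0, 0.0, -0.6]
width: 0.0057
```

Run:
```python
from plan import *
s=bot.state();print(s['tcp_pos'],s['ee_rot'],s['force'])
line([.5466,-.1366,.031],pose(-83.6),1)
w=eyes.get_image("wrist");im=w['image'];cv2.imwrite("pics/w16c.png",cv2.resize(im[90:350,250:400],None,fx=4,fy=2.3,interpolation=cv2.INTER_CUBIC)); np.savez("w16.npz",K=w['K'],R=w['R'],t=w['t'])
```

```text
[ 0.54686581 -0.13691759  0.04618585] [-1.57069661e+00 -1.09885697e-03 -1.45949010e+00] [-0.03605378  0.02106257 -0.56543721]
L [-0.4, 15.2, -0.2] R [-0.0, -0.0, 0.1] |l| 15.0
```

View pics/w16c.png

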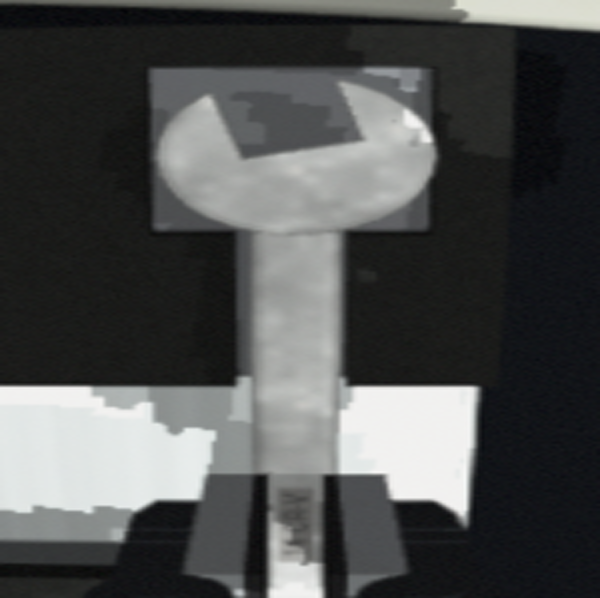

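>>> jog_arm(deltas=[{"linear": [-0.5, 6, -0.2], "delta_rot": [0, 0, 0], "grip": 0}, {"linear": [0, 5, 0], "delta_rot": [0, 0, 0], "grip": 0}, {"linear": [0, 3, 0], "delta_rot": [0, 0, 0], "grip": 0}, {"linear": [0, 0, 0], "delta_rot": [0, 0, 0], "grip": 0}])

```text
time_s: 17.02
tcp_pos: [0.5468, -0.1365, 0.0314]
ee_rot: [-1.57, -0.001, -1.459]
force: [0.1, -0.4, -0.6]
width: 0.0055
```

Run:
```python
from plan import *
s=bot.state();print(s['tcp_pos'],s['ee_rot'],s['force'])
w=eyes.get_image("wrist");im=w['image'];cv2.imwrite("pics/w17c.png",cv2.resize(im[90:350,250:400],None,fx=4,fy=2.3,interpolation=cv2.INTER_CUBIC))
```

```text
[ 0.54680854 -0.13645167  0.03141032] [-1.57046080e+00 -1.13384696e-03 -1.45948450e+00] [ 0.10545426 -0.42213838 -0.59522931]
```

View pics/w17c.png

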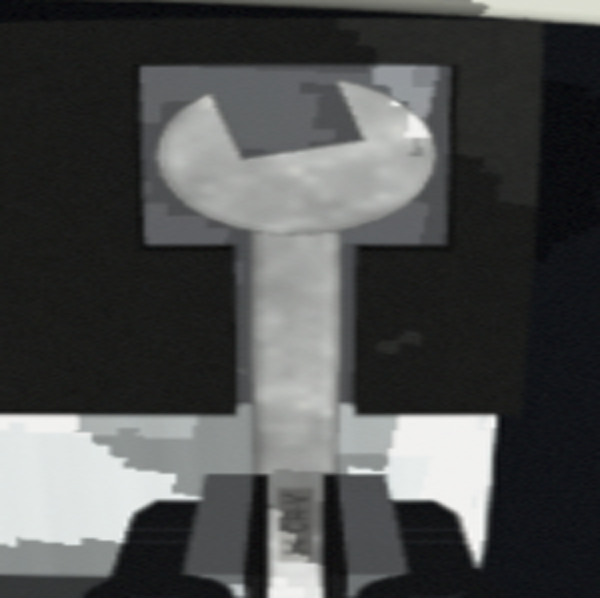

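>>> jog_arm(deltas=[{"linear": [0, 0.7, 0], "delta_rot": [0, 0, 0], "grip": 0}, {"linear": [0, 0, 0], "delta_rot": [0, 0, 0], "grip": 10}, {"linear": [0, 0, 0], "delta_rot": [0, 0, 0], "grip": 18}, {"linear": [0, 0, 0], "delta_rot": [0, 0, 0], "grip": 25}, {"linear": [0, 0, 0], "delta_rot": [0, 0, 0], "grip": 25}, {"linear": [0, -10, 0], "delta_rot": [0, 0, 0], "grip": 25}, {"linear": [0, -30, 0], "delta_rot": [0, 0, 0], "grip": 25}, {"linear": [0, -40, 0], "delta_rot": [0, 0, 0], "grip": 25}, {"linear": [0, -50, 0], "delta_rot": [0, 0, 0], "grip": 25}, {"linear": [0, 0, 0], "delta_rot": [0, 0, 0], "grip": 25}])

```text
time_s: 18.32
tcp_pos: [0.5474, -0.1364, 0.1679]
ee_rot: [-1.568, -0.002, -1.46]
force: [-0.1, 1.0, -0.6]
width: 0.0251
```

Run:
```python
from plan import *
s=bot.state();print(s['tcp_pos'],s['ee_rot'],s['force'])
w=eyes.get_image("wrist");im=w['image'];cv2.imwrite("pics/w18.png",im)
t=eyes.get_image("scene");cv2.imwrite("pics/s18.png",cv2.resize(t['image'][120:320,310:540],None,fx=3,fy=3,interpolation=cv2.INTER_CUBIC))
```

```text
[ 0.5474013  -0.13641681  0.16789081] [-1.56810384 -0.00172446 -1.45954129] [-0.11249157  0.96397188 -0.55696277]
```

View pics/w18.png

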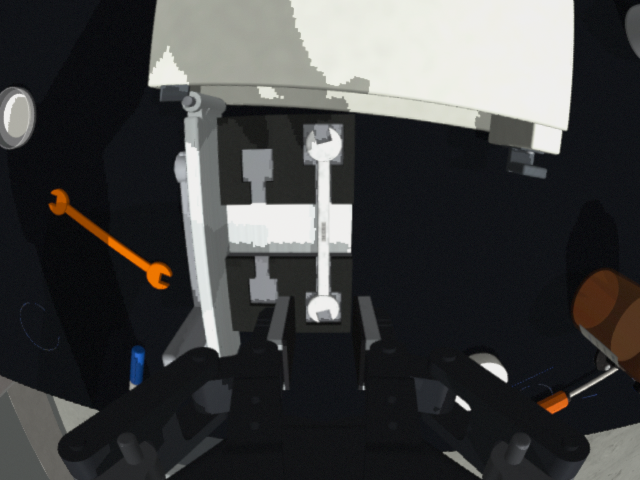

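View pics/s18.png

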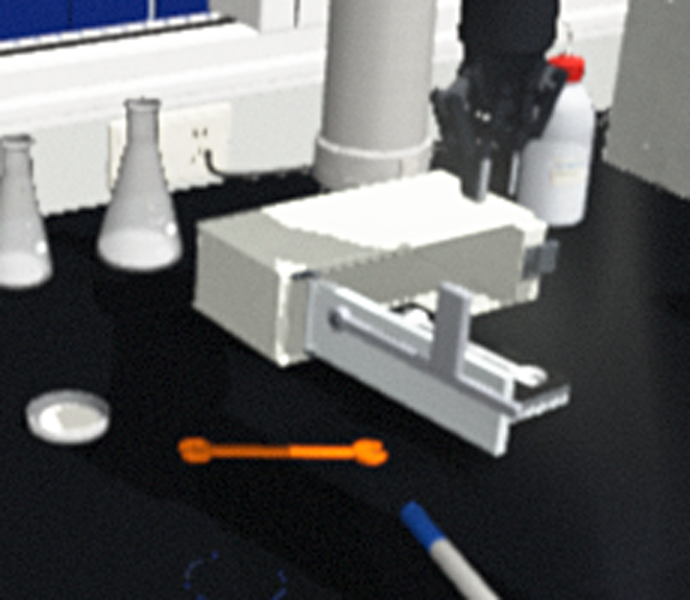

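Run:
```python
from plan import *
im=cv2.imread("pics/w18.png");cv2.imwrite("pics/w18c.png",cv2.resize(im[110:340,270:370],None,fx=5,fy=2.6,interpolation=cv2.INTER_CUBIC))
```

```text
(no output)
```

View pics/w18c.png

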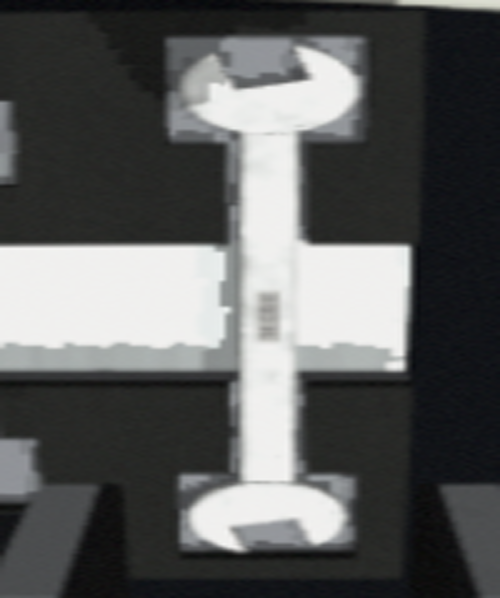

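Both heads are inside their pockets, the shank is in the slot, the gate stands at about 1.49 rad and the gripper is clear. Handing in.

```bash
python3 -c "
from rig import sign_off
print(sign_off())"
```

```text
the job is handed in; nothing more can be done
None
```

The job is handed in at about 18.4 s of the 62 s allowed. The long white spanner lies in its cut-out and the gate is open. `sign_off()` gave no verdict.

**What I did:**
- I gripped the thumb piece and lifted the latch about 0.2 rad while the gate was shut.
- I swung the gate open on the thumb piece and let the latch drop back to level.
- I picked up the long white spanner by its middle, set it into its cut-out and drew the gripper clear.

**Last checks:**
- **Gate:** about 1.49 rad, worked out from the cut-out's direction in the image; the limit is 1.35.
- **Spanner:** the last wrist image shows both heads inside their pockets and the shank centred in the slot. Its release position was within about 1 mm of the measured home point. I judged seating depth and level from that image and from the release height, and did not measure them directly.
- **Gripper:** it ended about 130 mm above the tray and was touching nothing.
- **Short spanner:** I never touched it. The wrist images while I gripped and lifted the long one showed it lying undisturbed, but I did not measure it again at the end.

**Disagreements:** the first network estimates of the hinge differed by up to 25 mm between the scene and top cameras. I used a position fitted from several measured features instead, and it held through the swing. Two independent estimates of the cut-out's centre agreed to about 1 mm.

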